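# Slide a spare power module fully home in its test dock

### The arm

A 7-joint arm with a two-finger parallel gripper is mounted at the origin on the work surface. World frame = base frame: x ahead of the robot, y to its left, z up, the work surface at z = 0. Lengths are in m, angles in rad, forces in N, time in s.
With the tool pointing down it reaches from about 0.4 to 0.9 m from the base axis. Payload 5.5 kg.
Tool frame: the origin (TCP) lies between the finger pads; the fingertips stand 22 mm ahead of it and the grasp point (between the pads) lies 3 mm ahead of it; z points along the fingers, y is the line along which they close (so a half turn about z gives the same grasp; the last joint's range is limited). The gripper opens to 92 mm and grips with 3 to 60 N. Pads are 19 mm wide; open, the fingers measure 130 mm over their backs; the gripper's body (75 mm by 190 mm) begins 47 mm behind the grasp point.
Start: joints at [1.467, 0.501, -0.427, 1.55, 0.221, 1.138, -0.21], TCP at [0.233, -0.607, 0.249] pointing down, gripper open.
Joint ranges: [-2.88, 2.88], [-0.31, 2.03], [-1.54, 1.56], [0.2, 2.42], [-1.41, 4.55], [0.19, 2.02], [-2.57, 2.57]. Speed limits (rad/s): [2.57, 2.57, 3.14, 3.14, 3.14, 3.14, 3.14].

### API

Orientations are given as a unit quaternion [x, y, z, w].
In Python, from plant import read_state, get_image, job_done gives the robot as it stands. The module is installed in compiled form; this text tells all that it offers.
- The arm moves only by the tool send_rows, never from a script. Its argument "commands" is a list of rows, each an object with "xyz": the shift along the tool's x, y, z in mm, a list of three; "dr": the turn, a rotation vector about the tool's x, y, z in rad, a list of three. A call has exactly 8 rows; each row shifts and turns the commanded pose from where the row before left it, along the tool's axes as they then stand; what a row does not reach is not made up. A row lasts 1/8 s, in which the tool goes at most 62.5 mm and 10.7 degrees, less where a joint would pass 70% of its speed; a pose out of reach is approached as far as the arm can. A call is refused whole if a number of a shift passes 62.5 or a number of a turn 0.188, either way. A call with a gripper value outside its range is refused whole. "gripper" is the finger opening in mm, from 0 to 91.8, set as the call begins (left out, the last holds). The fingers move at their own pace and stop on an object; "newtons" is the grip in N (left out, the last holds). Time passes only in rows, so rows that do not move let the fingers close, or fill a call up. It gives the time, the measured TCP pose, the force, the opening and the grip force at its end, in the units of the state.
- read_state(): the state, without advancing time (a new reading comes with each control period).
- get_image(name): name is "side" or "top" or "wrist"; returns a dict with "frame" (384x512x3 uint8, red, green, blue), "fx", "fy", "cx", "cy" (pixels), "k1" (the pictures are not rectified: a ray, as slopes to the right and down, at radius r is drawn at 1 + k1 r^2 times it, then the intrinsics apply), "R" (3x3) and "t" (3): a world point X has camera coordinates R X + t. Camera axes: x right, y down, z forward; pixel columns grow to the right and rows downward; lengths in m; the calibration is good to about 2 mm. A picture is of the moment at which its call begins. There is no depth.
- job_done(): hands the job in; it is judged then, once.
The state is a dict: "clock": time; "joint_pos": joint angles; "qd": joint speeds; "tau": joint torques, N m; "tool_pos": TCP position; "tool_rot": TCP orientation; "force": force on the tool from outside, world axes, zero at the start; "wrist_torque": the same for the moment, N m; "grip_width": opening from 0.0 (shut) to 1.0 (fully open); "grasp_force": force on a finger pad.
Only numpy, scipy, OpenCV 4.12 (cv2) and the standard library are available. Lean on these libraries where they do the work, as an engineer would, in place of code of your own. Each camera call takes 0.05 s, during which the arm holds its last target. There are 200 camera calls.

### The job

Take the loose power module from the bench, set it on the loading tray of the empty dock with its black tongue facing the bay, and slide it into the bay until it is fully home against the stop hidden inside, so that the connector at the back is pushed in all the way. The connector drags before the stop is reached, so press on past that first resistance until it goes solid, but do not ram it; leave the module in the bay, let go, and leave the meter, the spool and the screwdriver where they are.

Things in the scene. Friction and masses are not known exactly. Their poses are not given: they have to be found in the camera images.
- module: Loose power module: aluminium box 130 long (x), 46 wide (y), 40 high with a black connector tongue on its +x end (20 long, 30 wide, 24 high). 0.25-0.5 kg. Origin: centre of the box's underside (box x -65 to +65, tongue tip +85); x along the tongue, z up. Lies upright on the bench, left or right of the docks, tongue away from the robot (yaw within 0.6 rad).
- nose (a point): Centre of the tip of the module's tongue, 20 mm above its underside.
- tail (a point): Centre of the module's flat tail face (round black fan grille), 20 mm above its underside, 65 mm behind its origin; the place to push.
- dock: EMPTY dock, fixed: low grey steel housing 80 wide, 51 high, 200 deep, with an open loading tray on the robot's side. Origin: on the bench below the middle of the bay mouth; +x into the bay, z up. One floor, 4 mm above the bench, runs through tray (x -140 to 0) and bay (0 to 194). Bay 50 wide and 44 high inside, roofed. With the module home its tail stands 6 to 36 mm out of the mouth.
- mouth (a point): Middle of the empty bay's mouth, on the floor plate (4 mm above the bench). Flared upright lips, as high as the bay, guide into it: 59 mm apart 14 mm in front of the mouth, about 51 mm at the mouth. The tray before it has a rail 6 mm high along each side, 54 mm between rails. The solid stop is hidden at an unknown depth, 114 to 144 mm inside the mouth.
- connector (a joint): Travel of the hidden connector in the empty dock, m: 0 = as found, its face 12 mm before the solid stop; 0.012 = all the way in, flush with the stop. It drags with about 1.5 N, has no spring, stays where pushed. Sliding module and connector together can take up to about 12 N at the tail; the stop is solid. Pressing module and dock together with over 45 N is ramming.
- dock_full: The second, identical fixed dock beside the empty one (left or right of it, centres about 190 to 250 mm apart); its bay already holds a fixed module, whose tail stands 20 mm out of the mouth. Same frame as dock.
- meter: Bystander: loose black hand-held multimeter 150 x 75 x 34 mm lying on the bench, on the other side from the module. Origin: centre of its underside; x along its length.
- spool: Bystander: loose white solder spool, 60 mm diameter, 54 mm high, standing. Origin: centre of its underside.
- driver: Bystander: loose black-handled screwdriver, 190 mm long, lying on the bench. x along its length, handle to -x.
There are look-alikes about, which are no part of the job. Of the things shaped like the module, the aluminium one is meant.

How it is judged:
On the way, in this order (a step that is already met when the one before it is completed fails the run):
1. the module's tongue is inside the bay mouth, module right way up, connector not yet touched (x of nose in the frame of dock above 0.015 m and y of nose in the frame of dock between -0.015 and 0.015 m and z of nose in the frame of dock below 0.035 m and angle between module's own z axis and vertical below 0.15 rad and value of joint connector below 0.004 m), for 0.05 s.
2. the connector is pushed in all the way (value of joint connector above 0.0102 m), for 0.1 s.
At the end, for the whole second after the job is handed in: The hidden connector is pushed in past 10.2 mm (flush is 12), and the module rests in the empty dock's bay, tongue first: its tip at least 105 mm inside the mouth, within 15 mm of the bay's middle, below 35 mm high; within 0.08 rad of upright and of straight; slower than 10 mm/s (value of joint connector above 0.0102 m and x of nose in the frame of dock above 0.105 m and y of nose in the frame of dock between -0.015 and 0.015 m and z of nose in the frame of dock below 0.035 m and angle between module's own z axis and vertical below 0.08 rad and angle between the x axis of module and the x axis of dock, either way round below 0.08 rad and linear speed of module below 0.01 m/s); the robot touches nothing.
It fails at once if module rammed: more than 45 N between module and dock (contact force between module and dock above 45 N).
It fails at once if meter moved more than 20 mm (distance of meter from where it was at the start of the episode above 0.02 m).
It fails at once if spool moved more than 20 mm (distance of spool from where it was at the start of the episode above 0.02 m).
It fails at once if screwdriver moved more than 20 mm (distance of driver from where it was at the start of the episode above 0.02 m).
It also fails if it takes over 59 s, if anything falls off the work surface, if the arm or the gripper's body presses on something with over 40 N, if the wrist force passes 120 N, or if a joint passes its speed limit or range.

## Working session

There is one attempt and no reset: what is moved stays moved. The work goes in short steps, Python scripts to look and compute and a tool call to move; the robot and the scene stay as the last step left them, time stands still between calls to the robot, and variables do not carry over. Pictures are saved under pics/ and viewed, at most 10 in all, crops included, and the job is handed in when it is done.

Besides the shell and the picture viewer there is one more tool, called after ">>>" by a JSON object that holds its "method" and its "body", one argument or row to a line. send_rows: Moves the arm, as the interface text tells. Its arguments: {"type":"object","properties":{"commands":{"type":"array"},"gripper":{"type":"number"},"newtons":{"type":"number"}},"required":["commands"]}

```bash
mkdir -p pics
cat > h.py <<'E'
import numpy as np, cv2, pickle
from plant import read_state, get_image, job_done
def snap(name,fn):
    d=get_image(name); cv2.imwrite('pics/'+fn+'.png',d['frame'][:,:,::-1]); pickle.dump(d,open(fn+'.pkl','wb')); return d
def load(fn): return pickle.load(open(fn+'.pkl','rb'))
def ray(d,u,v):
    K=np.array([[d['fx'],0,d['cx']],[0,d['fy'],d['cy']],[0,0,1.]])
    p=cv2.undistortPoints(np.array([[[u,v]]],float),K,np.array([d['k1'],0,0,0.]))[0,0]
    R=np.array(d['R']);t=np.array(d['t']); return -R.T@t, R.T@np.array([p[0],p[1],1])
def at(d,u,v,z):
    c,r=ray(d,u,v); return c+r*(z-c[2])/r[2]
def proj(d,X):
    R=np.array(d['R']);t=np.array(d['t']);c=R@np.array(X)+t;p=c[:2]/c[2];p=p*(1+d['k1']*(p@p))
    return np.array([d['fx']*p[0]+d['cx'],d['fy']*p[1]+d['cy']])
def crop(d,fn,x0,y0,x1,y1,s):
    cv2.imwrite('pics/'+fn+'.png',cv2.resize(d['frame'][y0:y1,x0:x1,::-1],None,fx=s,fy=s,interpolation=cv2.INTER_CUBIC))
E
python3 - <<'E'
from h import *
a=snap('top','top0');b=snap('side','side0')
cv2.imwrite('pics/both.png',cv2.resize(a['frame'][:,:,::-1],(784,588)))
for d in(a,b):
    R=np.array(d['R']);print(-R.T@d['t'],R[2],d['fx'],d['k1'])
s=read_state();print(s['clock'],s['tool_pos'],s['tool_rot'],s['force'],s['grip_width'])
E
```

```text
[0.31431351 0.08071859 1.1735158 ] [ 0.2154083  -0.00489539 -0.9765118 ] 399.0759350366651 -0.030159770433131734
[0.03252178 1.25962369 0.85512222] [ 0.32232002 -0.78815955 -0.52432273] 459.82512964248065 -0.13456606655202127
0.1 [ 0.23283162 -0.60621     0.24776273] [ 9.83232526e-01  1.82353958e-01 -1.23696397e-04 -9.04402356e-04] [-0.08347131  0.05435873 -0.25214708] 1.0017783677548864
```

View pics/both.png

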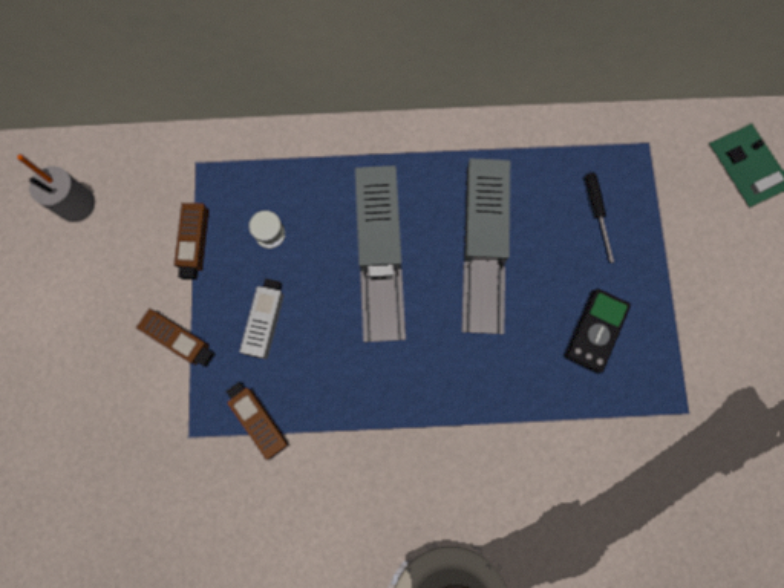

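View pics/side0.png

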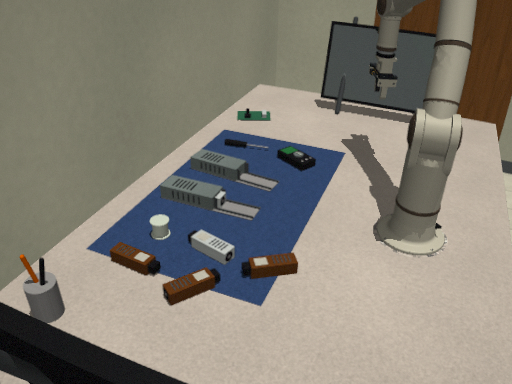

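In the top view (784 px scale), the module-shaped things are the aluminium box at (261,320) and three copper-brown boxes at (191,240), (175,337) and (257,420). I choose the aluminium one. The left dock (380,250) shows a tail at its mouth, so it is full. The right dock (487,250) is empty. Next, a close crop of each.

Run:
```python
from h import *
a=load('top0')
f=a['frame'][:,:,::-1]
m=cv2.resize(f[175:240,145:195],None,fx=8,fy=8,interpolation=cv2.INTER_CUBIC)
k=cv2.resize(f[95:225,295:340],None,fx=4.5,fy=4.5,interpolation=cv2.INTER_CUBIC)
H=max(m.shape[0],k.shape[0]);c=np.zeros((H,m.shape[1]+k.shape[1],3),np.uint8)
c[:m.shape[0],:m.shape[1]]=m;c[:k.shape[0],m.shape[1]:]=k
cv2.imwrite('pics/c1.png',c);print(c.shape)
```

```text
(585, 602, 3)
```

View pics/c1.png

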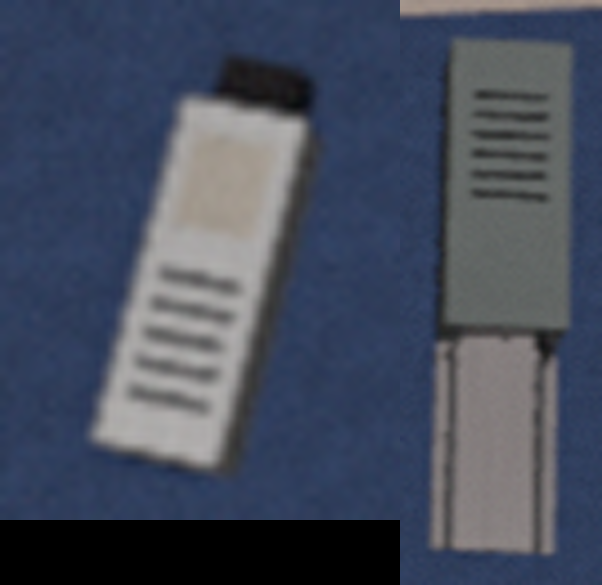

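Run:
```python
from h import *
a=load('top0')
M=lambda x,y:at(a,145+(x+.5)/8-.5,175+(y+.5)/8-.5,.040)
D=lambda x,y,z:at(a,295+(x-400+.5)/4.5-.5,95+(y+.5)/4.5-.5,z)
p=[M(92,438),M(222,468),M(312,118),M(182,95)]
print(np.round(p,4));print('len',[np.linalg.norm(p[i]-p[(i+1)%4]).round(4) for i in range(4)])
c=np.mean(p,0);ax=(p[2]+p[3]-p[0]-p[1]);print('mod',c,np.arctan2(ax[1],ax[0]))
q=[D(452,38,.051),D(573,44,.051),D(569,330,.051),D(443,327,.051)]
print(np.round(q,4));print('len',[np.linalg.norm(q[i]-q[(i+1)%4]).round(4) for i in range(4)])
ax=q[0]+q[1]-q[2]-q[3];print('mouth',(q[2]+q[3])/2,np.arctan2(ax[1],ax[0]))
for z in(.004,.010):
  t=[D(430,549,z),D(554,553,z)];print('tray end',np.round(t,4),np.mean(t,0))
r=[D(443,330,.01),D(430,549,.01),D(556,340,.01),D(554,553,.01)];print(np.round(r,4))
R=read_state();from scipy.spatial.transform import Rotation as Ro
print(Ro.from_quat(R['tool_rot']).as_matrix().round(3))
```

```text
[[0.473  0.3687 0.04  ]
 [0.4601 0.3221 0.04  ]
 [0.5869 0.289  0.04  ]
 [0.5978 0.3367 0.04  ]]
len [np.float64(0.0484), np.float64(0.131), np.float64(0.0489), np.float64(0.1288)]
mod [0.52944017 0.32911962 0.04      ] -0.2530405818670968
[[ 0.8358 -0.0866  0.051 ]
 [ 0.8277 -0.1679  0.051 ]
 [ 0.628  -0.1475  0.051 ]
 [ 0.6338 -0.0659  0.051 ]]
len [np.float64(0.0816), np.float64(0.2008), np.float64(0.0818), np.float64(0.2031)]
mouth [ 0.630872   -0.10672718  0.051     ] -0.10174159704387938
tray end [[ 0.496  -0.0527  0.004 ]
 [ 0.4895 -0.1341  0.004 ]] [ 0.49277463 -0.09337538  0.004     ]
tray end [[ 0.4951 -0.052   0.01  ]
 [ 0.4886 -0.133   0.01  ]] [ 0.49185907 -0.09248222  0.01      ]
[[ 0.6434 -0.0711  0.01  ]
 [ 0.4951 -0.052   0.01  ]
 [ 0.6329 -0.1465  0.01  ]
 [ 0.4886 -0.133   0.01  ]]
[[ 0.933  0.359 -0.001]
 [ 0.359 -0.933  0.002]
 [ 0.    -0.002 -1.   ]]
```

>>> {"method": "send_rows", "body": {
  "commands": [
    {"xyz":[0,0,0],"dr":[0,0,0.155]},
    {"xyz":[0,0,0],"dr":[0,0,0.155]},
    {"xyz":[0,0,0],"dr":[0,0,0.155]},
    {"xyz":[0,0,0],"dr":[0,0,0.155]},
    {"xyz":[17,-57,0],"dr":[0,0,0]},
    {"xyz":[17,-57,0],"dr":[0,0,0]},
    {"xyz":[17,-57,0],"dr":[0,0,0]},
    {"xyz":[17,-57,0],"dr":[0,0,0]}
  ],
  "gripper": 91.8
}}

```text
clock: 1.1
tool_pos: [0.3567, -0.4011, 0.2485]
tool_rot: [0.992, -0.126, -0.0, -0.0]
force: [1.3, 0.4, 0.1]
grip_width: 1.001
grasp_force: 0.0
```

```bash
cat >> h.py <<'E'
from scipy.spatial.transform import Rotation as Ro
def rel(target,yaw=None):
    s=read_state();R=Ro.from_quat(s['tool_rot']);p=np.array(s['tool_pos'])
    print('t',round(s['clock'],2),'p',p.round(4),'F',np.round(s['force'],2),'grip',round(s['grip_width']*91.8,1),round(s['grasp_force'],1))
    x=R.as_matrix()[:,0];print('yaw',np.arctan2(x[1],x[0]).round(4),'q',np.round(s['joint_pos'],2))
    if yaw is not None:
        c,n=np.cos(yaw),np.sin(yaw);T=Ro.from_matrix(np.array([[c,n,0],[n,-c,0],[0,0,-1]]))
        print('dr',(R.inv()*T).as_rotvec().round(4),'shift after turn',(T.inv().apply(np.array(target)-p)*1000).round(1))
    else: print('shift',(R.inv().apply(np.array(target)-p)*1000).round(1))
E
python3 -c "
from h import *
rel([.529,.329,.2],-.253)"
```

```text
t 1.1 p [ 0.3567 -0.4011  0.2485] F [1.26 0.41 0.06] grip 91.9 0.0
yaw -0.2532 q [ 1.13  0.29 -0.4   1.84  0.13  1.04 -1.15]
dr [-0.0002  0.0002 -0.0002] shift after turn [ -16.  -750.    48.5]
```

```bash
python3 -c "
from h import *
s=read_state();y=-.253;d=np.array([.505-.357,.32+.401])/16*1000
for i in range(16):
    c,n=np.cos(y),np.sin(y); print(np.round([d@[c,n],d@[n,-c]],0)); y+=.185
print(y)"
```

```text
[ -2. -46.]
[  6. -46.]
[ 14. -44.]
[ 22. -40.]
[ 29. -35.]
[ 35. -30.]
[ 40. -23.]
[ 44. -15.]
[46. -6.]
[46.  2.]
[45. 10.]
[42. 18.]
[38. 26.]
[33. 32.]
[26. 38.]
[19. 42.]
2.7070000000000003
```

>>> {"method": "send_rows", "body": {
  "commands": [
    {"xyz":[-2,-46,0],"dr":[0,0,-0.185]},
    {"xyz":[6,-46,0],"dr":[0,0,-0.185]},
    {"xyz":[14,-44,0],"dr":[0,0,-0.185]},
    {"xyz":[22,-40,0],"dr":[0,0,-0.185]},
    {"xyz":[29,-35,0],"dr":[0,0,-0.185]},
    {"xyz":[35,-30,0],"dr":[0,0,-0.185]},
    {"xyz":[40,-23,0],"dr":[0,0,-0.185]},
    {"xyz":[44,-15,0],"dr":[0,0,-0.185]}
  ]
}}

```text
clock: 2.1
tool_pos: [0.4285, -0.0405, 0.2487]
tool_rot: [0.816, 0.578, -0.0, 0.0]
force: [0.6, -0.4, -0.7]
grip_width: 1.003
grasp_force: 0.0
```

>>> {"method": "send_rows", "body": {
  "commands": [
    {"xyz":[46,-6,0],"dr":[0,0,-0.185]},
    {"xyz":[46,2,0],"dr":[0,0,-0.185]},
    {"xyz":[45,10,0],"dr":[0,0,-0.185]},
    {"xyz":[42,18,0],"dr":[0,0,-0.185]},
    {"xyz":[38,26,0],"dr":[0,0,-0.185]},
    {"xyz":[33,32,0],"dr":[0,0,-0.185]},
    {"xyz":[26,38,0],"dr":[0,0,-0.185]},
    {"xyz":[19,42,0],"dr":[0,0,-0.185]}
  ]
}}

```text
clock: 3.1
tool_pos: [0.502, 0.3202, 0.2482]
tool_rot: [0.213, 0.977, -0.0, -0.0]
force: [0.4, 0.2, 0.5]
grip_width: 1.002
grasp_force: 0.0
```

```bash
python3 -c "
from h import *
rel([.529,.329,.036],-.253+np.pi)
d=snap('wrist','w1');crop(d,'w1',0,0,512,384,1.5)
for p in ([.529,.329,.04],[.473,.3687,.04],[.587,.289,.04]): print(proj(d,p)*1.5)"
```

```text
t 3.1 p [0.502  0.3202 0.2482] F [0.36 0.24 0.47] grip 91.9 0.0
yaw 2.7121 q [ 0.16  0.62 -1.1   1.68  0.58  1.22  0.06]
dr [-0.0008 -0.0004 -0.1765] shift after turn [-23.9  15.3 212.2]
[409.63330108 288.05302339]
[428.0382342  201.32604983]
[393.71003283 368.07037642]
```

View pics/w1.png

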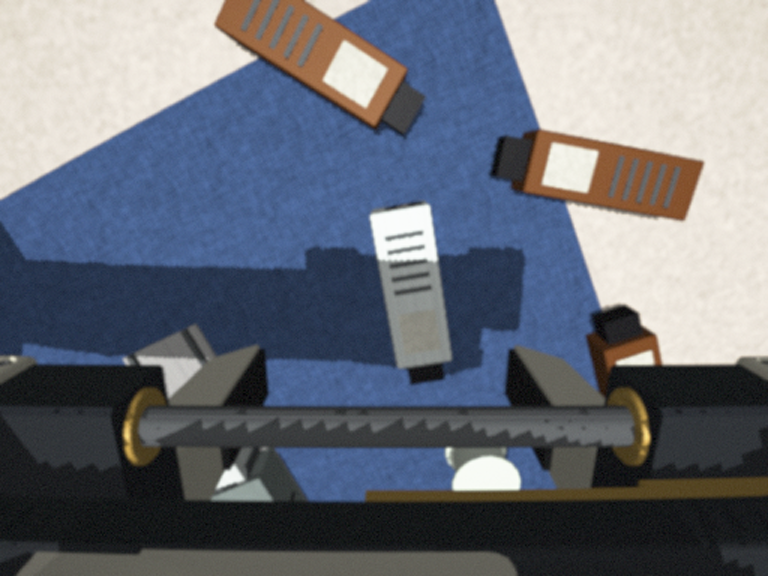

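The wrist view shows the aluminium module at (410,285), with its tail edge at (370,213)–(429,204), its front edge at (397,368)–(451,361), and the black tongue below at (425,373). The copper look-alikes sit clear of it. I'll refine the pose from these corners.

```bash
python3 -c "
from h import *
d=load('w1')
W=lambda x,y:at(d,(x+.5)/1.5-.5,(y+.5)/1.5-.5,.04)
p=[W(370,213),W(429,204),W(451,361),W(397,368)];print(np.round(p,4),[np.linalg.norm(p[i]-p[(i+1)%4]).round(4) for i in range(4)])
ax=p[2]+p[3]-p[0]-p[1];print(np.mean(p,0),np.arctan2(ax[1],ax[0]))"
```

```text
[[0.4625 0.3254 0.04  ]
 [0.4749 0.3685 0.04  ]
 [0.6007 0.3348 0.04  ]
 [0.5878 0.2914 0.04  ]] [np.float64(0.0448), np.float64(0.1302), np.float64(0.0453), np.float64(0.1298)]
[0.53146554 0.33004109 0.04      ] -0.26329196034574254
```

>>> {"method": "send_rows", "body": {
  "commands": [
    {"xyz":[0,0,0],"dr":[0,0,-0.17]},
    {"xyz":[-15,17,20],"dr":[0,0,0]},
    {"xyz":[0,0,30],"dr":[0,0,0]},
    {"xyz":[0,0,30],"dr":[0,0,0]},
    {"xyz":[0,0,30],"dr":[0,0,0]},
    {"xyz":[0,0,30],"dr":[0,0,0]},
    {"xyz":[0,0,10],"dr":[0,0,0]},
    {"xyz":[0,0,0],"dr":[0,0,0]}
  ]
}}

```text
clock: 4.15
tool_pos: [0.5203, 0.3315, 0.0984]
tool_rot: [0.132, 0.991, -0.0, -0.001]
force: [0.9, -0.0, 0.1]
grip_width: 1.002
grasp_force: 0.0
```

```bash
python3 -c "
from h import *
rel([.521,.3325,.036],-.26+np.pi)"
```

```text
t 4.15 p [0.5203 0.3315 0.0984] F [ 0.86 -0.04  0.06] grip 92.0 0.0
yaw 2.8766 q [ 0.06  0.83 -0.98  1.73  0.79  1.03  0.1 ]
dr [-0.0007 -0.001  -0.005 ] shift after turn [-0.4  1.2 62.4]
```

>>> {"method": "send_rows", "body": {
  "commands": [
    {"xyz":[0,1,20],"dr":[0,0,-0.005]},
    {"xyz":[0,0,20],"dr":[0,0,0]},
    {"xyz":[0,0,12],"dr":[0,0,0]},
    {"xyz":[0,0,7],"dr":[0,0,0]},
    {"xyz":[0,0,3],"dr":[0,0,0]},
    {"xyz":[0,0,0],"dr":[0,0,0]},
    {"xyz":[0,0,0],"dr":[0,0,0]},
    {"xyz":[0,0,0],"dr":[0,0,0]}
  ]
}}

```text
clock: 5.15
tool_pos: [0.5212, 0.3328, 0.0372]
tool_rot: [0.13, 0.992, 0.0, 0.0]
force: [0.7, 0.1, 0.5]
grip_width: 0.999
grasp_force: 0.0
```

>>> {"method": "send_rows", "body": {
  "commands": [
    {"xyz":[0,0,0],"dr":[0,0,0]},
    {"xyz":[0,0,0],"dr":[0,0,0]},
    {"xyz":[0,0,0],"dr":[0,0,0]},
    {"xyz":[0,0,0],"dr":[0,0,0]},
    {"xyz":[0,0,0],"dr":[0,0,0]},
    {"xyz":[0,0,0],"dr":[0,0,0]},
    {"xyz":[0,0,0],"dr":[0,0,0]},
    {"xyz":[0,0,0],"dr":[0,0,0]}
  ],
  "gripper": 0,
  "newtons": 30
}}

```text
clock: 6.15
tool_pos: [0.5209, 0.3326, 0.0367]
tool_rot: [0.129, 0.992, -0.0, -0.0]
force: [-0.4, -0.3, 0.6]
grip_width: 0.499
grasp_force: 30.0
```

>>> {"method": "send_rows", "body": {
  "commands": [
    {"xyz":[0,0,-15],"dr":[0,0,0]},
    {"xyz":[0,0,-30],"dr":[0,0,0]},
    {"xyz":[0,0,-35],"dr":[0,0,-0.08]},
    {"xyz":[0,0,0],"dr":[0,0,-0.08]},
    {"xyz":[-2,-25,0],"dr":[0,0,0]},
    {"xyz":[-4,-45,0],"dr":[0,0,0]},
    {"xyz":[-4,-45,0],"dr":[0,0,0]},
    {"xyz":[-4,-45,0],"dr":[0,0,0]}
  ]
}}

```text
clock: 7.15
tool_pos: [0.5187, 0.1706, 0.1174]
tool_rot: [0.05, 0.999, -0.0, 0.0]
force: [1.1, 0.1, -3.4]
grip_width: 0.502
grasp_force: 30.0
```

>>> {"method": "send_rows", "body": {
  "commands": [
    {"xyz":[-4,-45,0],"dr":[0,0,0]},
    {"xyz":[-4,-45,0],"dr":[0,0,0]},
    {"xyz":[-4,-45,0],"dr":[0,0,0]},
    {"xyz":[-4,-45,0],"dr":[0,0,0]},
    {"xyz":[-4,-45,0],"dr":[0,0,0]},
    {"xyz":[-4,-41,0],"dr":[0,0,0]},
    {"xyz":[0,0,0],"dr":[0,0,0]},
    {"xyz":[0,0,0],"dr":[0,0,0]}
  ]
}}

```text
clock: 8.15
tool_pos: [0.5162, -0.0945, 0.1173]
tool_rot: [0.05, 0.999, 0.0, 0.0]
force: [0.5, -0.1, -2.4]
grip_width: 0.5
grasp_force: 30.0
```

```bash
python3 -c "
from h import *
rel([.5166,-.0955,.046],-.10+np.pi)
d=snap('wrist','w2');e=snap('top','top2')
w=cv2.resize(d['frame'][:,:,::-1],(500,375));t=cv2.resize(e['frame'][90:260,270:370,::-1],None,fx=3,fy=3,interpolation=cv2.INTER_CUBIC)
c=np.zeros((510,800,3),np.uint8);c[:375,:500]=w;c[:,500:]=t;cv2.imwrite('pics/c2.png',c)"
```

```text
t 8.15 p [ 0.5162 -0.0945  0.1173] F [ 0.47 -0.06 -2.42] grip 45.9 30.0
yaw 3.0416 q [ 0.97  0.72 -1.11  1.96  0.79  0.98  0.94]
dr [0.0005 0.0004 0.    ] shift after turn [-0.5 -0.9 71.3]
```

View pics/c2.png

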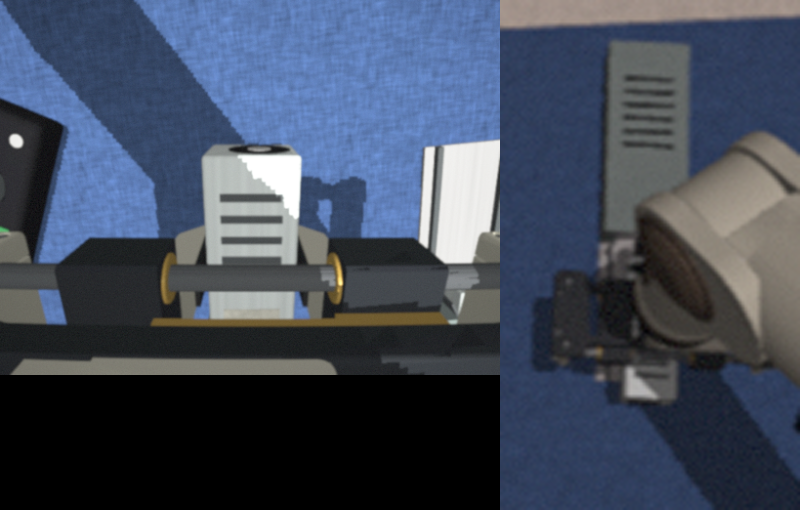

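The module is level and square in the hand (tail at (250,150), fan grille toward the robot), and the empty tray lies beneath it. I'll lower it.

>>> {"method": "send_rows", "body": {
  "commands": [
    {"xyz":[0,-1,15],"dr":[0,0,0]},
    {"xyz":[0,0,20],"dr":[0,0,0]},
    {"xyz":[0,0,15],"dr":[0,0,0]},
    {"xyz":[0,0,10],"dr":[0,0,0]},
    {"xyz":[0,0,7],"dr":[0,0,0]},
    {"xyz":[0,0,3],"dr":[0,0,0]},
    {"xyz":[0,0,3],"dr":[0,0,0]},
    {"xyz":[0,0,2],"dr":[0,0,0]}
  ]
}}

```text
clock: 9.25
tool_pos: [0.5164, -0.0961, 0.0419]
tool_rot: [0.05, 0.999, -0.0, 0.0]
force: [-0.3, -0.8, -2.1]
grip_width: 0.499
grasp_force: 30.0
```

>>> {"method": "send_rows", "body": {
  "commands": [
    {"xyz":[0,0,1],"dr":[0,0,0]},
    {"xyz":[0,0,0],"dr":[0,0,0]},
    {"xyz":[0,0,0.5],"dr":[0,0,0]},
    {"xyz":[0,0,0],"dr":[0,0,0]},
    {"xyz":[0,0,0],"dr":[0,0,0]},
    {"xyz":[0,0,0],"dr":[0,0,0]},
    {"xyz":[0,0,0],"dr":[0,0,0]},
    {"xyz":[0,0,0],"dr":[0,0,0]}
  ]
}}

```text
clock: 10.25
tool_pos: [0.5163, -0.096, 0.0407]
tool_rot: [0.05, 0.999, -0.0, 0.0]
force: [-3.8, -1.4, 5.4]
grip_width: 0.499
grasp_force: 30.0
```

>>> {"method": "send_rows", "body": {
  "commands": [
    {"xyz":[-3,0,-0.5],"dr":[0,0,0]},
    {"xyz":[-5,0,0],"dr":[0,0,0]},
    {"xyz":[-5,0,0],"dr":[0,0,0]},
    {"xyz":[-5,0,0],"dr":[0,0,0]},
    {"xyz":[-5,0,0],"dr":[0,0,0]},
    {"xyz":[-5,0,0],"dr":[0,0,0]},
    {"xyz":[-2,0,0],"dr":[0,0,0]},
    {"xyz":[0,0,0],"dr":[0,0,0]}
  ]
}}

```text
clock: 11.25
tool_pos: [0.5467, -0.0991, 0.0407]
tool_rot: [0.05, 0.999, 0.0, 0.001]
force: [-1.0, -0.1, -0.4]
grip_width: 0.502
grasp_force: 30.0
```

```bash
python3 -c "
from h import *
rel([.5166,-.0955,.041])
d=snap('wrist','w3');e=snap('side','side3')
w=cv2.resize(d['frame'][:,:,::-1],(500,375));t=cv2.resize(e['frame'][140:240,160:300,::-1],None,fx=5,fy=5,interpolation=cv2.INTER_CUBIC)[:,:700]
cv2.imwrite('pics/c3.png',t)"
```

```text
t 11.25 p [ 0.5467 -0.0991  0.0407] F [-1.01 -0.11 -0.39] grip 46.1 30.0
yaw 3.0417 q [ 0.86  0.85 -0.98  1.91  0.92  0.91  0.88]
shift [30.3  0.5 -0.3]
```

View pics/c3.png

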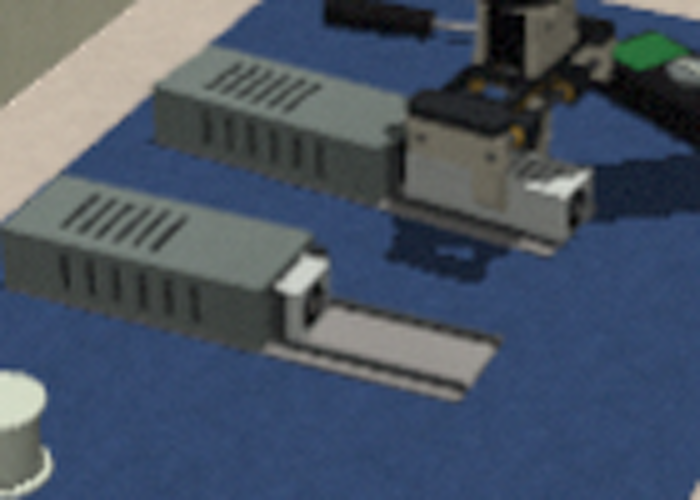

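The side view shows the module flat on the empty dock's tray and aligned with it, its tail at (575,200) and the gripper body above the dock. I'll keep sliding it in.

>>> {"method": "send_rows", "body": {
  "commands": [
    {"xyz":[-4,0,0],"dr":[0,0,0]},
    {"xyz":[-6,0,0],"dr":[0,0,0]},
    {"xyz":[-6,0,0],"dr":[0,0,0]},
    {"xyz":[-6,0,0],"dr":[0,0,0]},
    {"xyz":[-6,0,0],"dr":[0,0,0]},
    {"xyz":[-6,0,0],"dr":[0,0,0]},
    {"xyz":[-4,0,0],"dr":[0,0,0]},
    {"xyz":[0,0,0],"dr":[0,0,0]}
  ]
}}

```text
clock: 12.35
tool_pos: [0.5847, -0.1029, 0.0407]
tool_rot: [0.05, 0.999, 0.0, 0.001]
force: [-0.1, 0.5, -2.4]
grip_width: 0.499
grasp_force: 30.0
```

>>> {"method": "send_rows", "body": {
  "commands": [
    {"xyz":[0,0,0],"dr":[0,0,0]},
    {"xyz":[0,0,0],"dr":[0,0,0]},
    {"xyz":[0,0,0],"dr":[0,0,0]},
    {"xyz":[0,0,0],"dr":[0,0,0]},
    {"xyz":[0,0,-10],"dr":[0,0,0]},
    {"xyz":[0,0,-20],"dr":[0,0,0]},
    {"xyz":[0,0,-30],"dr":[0,0,0]},
    {"xyz":[20,0,0],"dr":[0,0,0]}
  ],
  "gripper": 75
}}

```text
clock: 13.35
tool_pos: [0.5673, -0.1004, 0.1049]
tool_rot: [0.05, 0.999, -0.0, 0.004]
force: [-0.2, -0.0, -0.1]
grip_width: 0.816
grasp_force: 0.0
```

>>> {"method": "send_rows", "body": {
  "commands": [
    {"xyz":[30,0,0],"dr":[0,0,0]},
    {"xyz":[30,0,0],"dr":[0,0,0]},
    {"xyz":[5,0,0],"dr":[0,0,0]},
    {"xyz":[0,0,0],"dr":[0,0,0]},
    {"xyz":[0,0,0],"dr":[0,0,0]},
    {"xyz":[0,0,0],"dr":[0,0,0]},
    {"xyz":[0,0,0],"dr":[0,0,0]},
    {"xyz":[0,0,0],"dr":[0,0,0]}
  ],
  "gripper": 0
}}

```text
clock: 14.35
tool_pos: [0.4994, -0.0942, 0.1006]
tool_rot: [0.05, 0.999, 0.0, -0.0]
force: [-0.1, -0.0, 0.3]
grip_width: 0.019
grasp_force: 0.0
```

```bash
python3 -c "
from h import *
m=np.array([.631,-.107,.034]);u=np.array([np.cos(-.1),np.sin(-.1),0])
rel(m-.132*u,-.1+np.pi)
d=snap('side','side4')
crop(d,'c4',160,120,320,240,5)"
```

```text
t 14.35 p [ 0.4994 -0.0942  0.1006] F [-0.14 -0.05  0.29] grip 1.8 0.0
yaw 3.042 q [ 0.97  0.72 -1.09  2.    0.81  0.94  0.92]
dr [ 0.0003 -0.0001  0.0004] shift after turn [-0.2  0.4 66.6]
```

View pics/c4.png

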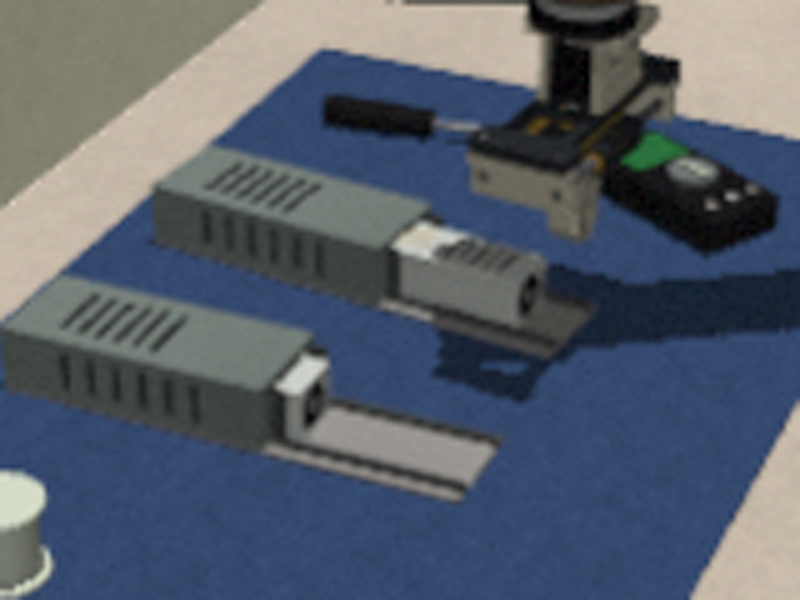

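The module sits with its front in the mouth and its tail at (530,290). The closed fingers hang behind it. I'll lower them behind the tail and push.

>>> {"method": "send_rows", "body": {
  "commands": [
    {"xyz":[0,0,15],"dr":[0,0,0]},
    {"xyz":[0,0,20],"dr":[0,0,0]},
    {"xyz":[0,0,15],"dr":[0,0,0]},
    {"xyz":[0,0,10],"dr":[0,0,0]},
    {"xyz":[0,0,6],"dr":[0,0,0]},
    {"xyz":[-3,0,0],"dr":[0,0,0]},
    {"xyz":[-5,0,0],"dr":[0,0,0]},
    {"xyz":[-5,0,0],"dr":[0,0,0]}
  ],
  "gripper": 0
}}

```text
clock: 15.4
tool_pos: [0.5131, -0.0958, 0.0352]
tool_rot: [0.05, 0.999, -0.0, 0.001]
force: [-0.9, -0.9, -0.0]
grip_width: 0.005
grasp_force: 0.0
```

>>> {"method": "send_rows", "body": {
  "commands": [
    {"xyz":[-4,0,0],"dr":[0,0,0]},
    {"xyz":[-4,0,0],"dr":[0,0,0]},
    {"xyz":[-4,0,0],"dr":[0,0,0]},
    {"xyz":[-4,0,0],"dr":[0,0,0]},
    {"xyz":[-4,0,0],"dr":[0,0,0]},
    {"xyz":[-4,0,0],"dr":[0,0,0]},
    {"xyz":[-3,0,0],"dr":[0,0,0]},
    {"xyz":[-3,0,0],"dr":[0,0,0]}
  ]
}}

```text
clock: 16.4
tool_pos: [0.5422, -0.0986, 0.0347]
tool_rot: [0.05, 0.999, 0.0, -0.0]
force: [-0.8, -0.4, -0.6]
grip_width: 0.003
grasp_force: 0.6
```

```bash
python3 -c "
from h import *
m=np.array([.631,-.107,.034]);u=np.array([np.cos(-.1),np.sin(-.1),0])
rel(m-.04*u,-.1+np.pi)"
```

```text
t 16.4 p [ 0.5422 -0.0986  0.0347] F [-0.83 -0.35 -0.64] grip 0.2 0.6
yaw 3.0418 q [ 0.85  0.86 -0.97  1.92  0.92  0.9   0.87]
dr [ 0.     -0.0001  0.0002] shift after turn [-49.2   0.5   0.7]
```

>>> {"method": "send_rows", "body": {
  "commands": [
    {"xyz":[-3,0,0],"dr":[0,0,0]},
    {"xyz":[-3,0,0],"dr":[0,0,0]},
    {"xyz":[-3,0,0],"dr":[0,0,0]},
    {"xyz":[-3,0,0],"dr":[0,0,0]},
    {"xyz":[-3,0,0],"dr":[0,0,0]},
    {"xyz":[-3,0,0],"dr":[0,0,0]},
    {"xyz":[-3,0,0],"dr":[0,0,0]},
    {"xyz":[-3,0,0],"dr":[0,0,0]}
  ]
}}

```text
clock: 17.4
tool_pos: [0.5661, -0.101, 0.0347]
tool_rot: [0.05, 0.999, 0.0, 0.0]
force: [-1.3, -0.4, -0.2]
grip_width: 0.006
grasp_force: 0.7
```

>>> {"method": "send_rows", "body": {
  "commands": [
    {"xyz":[-1.2,0,0],"dr":[0,0,0]},
    {"xyz":[-1.2,0,0],"dr":[0,0,0]},
    {"xyz":[-1.2,0,0],"dr":[0,0,0]},
    {"xyz":[-1.2,0,0],"dr":[0,0,0]},
    {"xyz":[-1.2,0,0],"dr":[0,0,0]},
    {"xyz":[-1.2,0,0],"dr":[0,0,0]},
    {"xyz":[-1.2,0,0],"dr":[0,0,0]},
    {"xyz":[-1.2,0,0],"dr":[0,0,0]}
  ]
}}

```text
clock: 18.4
tool_pos: [0.5755, -0.1019, 0.0348]
tool_rot: [0.05, 0.999, -0.0, -0.0]
force: [-4.0, 0.6, 2.4]
grip_width: 0.007
grasp_force: 1.6
```

>>> {"method": "send_rows", "body": {
  "commands": [
    {"xyz":[-0.4,0,0],"dr":[0,0,0]},
    {"xyz":[-0.4,0,0],"dr":[0,0,0]},
    {"xyz":[-0.4,0,0],"dr":[0,0,0]},
    {"xyz":[-0.4,0,0],"dr":[0,0,0]},
    {"xyz":[-0.4,0,0],"dr":[0,0,0]},
    {"xyz":[-0.4,0,0],"dr":[0,0,0]},
    {"xyz":[-0.4,0,0],"dr":[0,0,0]},
    {"xyz":[-0.4,0,0],"dr":[0,0,0]}
  ]
}}

```text
clock: 19.4
tool_pos: [0.5787, -0.1023, 0.0347]
tool_rot: [0.05, 0.999, 0.0, 0.0]
force: [-4.0, 1.0, 2.2]
grip_width: 0.003
grasp_force: 1.5
```

>>> {"method": "send_rows", "body": {
  "commands": [
    {"xyz":[-0.4,0,0],"dr":[0,0,0]},
    {"xyz":[-0.4,0,0],"dr":[0,0,0]},
    {"xyz":[-0.4,0,0],"dr":[0,0,0]},
    {"xyz":[-0.4,0,0],"dr":[0,0,0]},
    {"xyz":[-0.4,0,0],"dr":[0,0,0]},
    {"xyz":[0,0,0],"dr":[0,0,0]},
    {"xyz":[0,0,0],"dr":[0,0,0]},
    {"xyz":[0,0,0],"dr":[0,0,0]}
  ]
}}

```text
clock: 20.4
tool_pos: [0.5808, -0.1025, 0.0347]
tool_rot: [0.05, 0.999, 0.0, 0.0]
force: [-2.5, 0.4, 0.8]
grip_width: 0.005
grasp_force: 0.9
```

>>> {"method": "send_rows", "body": {
  "commands": [
    {"xyz":[-0.3,0,0],"dr":[0,0,0]},
    {"xyz":[-0.3,0,0],"dr":[0,0,0]},
    {"xyz":[-0.3,0,0],"dr":[0,0,0]},
    {"xyz":[-0.3,0,0],"dr":[0,0,0]},
    {"xyz":[-0.3,0,0],"dr":[0,0,0]},
    {"xyz":[-0.3,0,0],"dr":[0,0,0]},
    {"xyz":[-0.3,0,0],"dr":[0,0,0]},
    {"xyz":[-0.3,0,0],"dr":[0,0,0]}
  ]
}}

```text
clock: 21.4
tool_pos: [0.5823, -0.1026, 0.0347]
tool_rot: [0.05, 0.999, -0.0, -0.001]
force: [-6.0, -0.5, 4.2]
grip_width: 0.004
grasp_force: 2.8
```

>>> {"method": "send_rows", "body": {
  "commands": [
    {"xyz":[-0.3,0,0],"dr":[0,0,0]},
    {"xyz":[-0.3,0,0],"dr":[0,0,0]},
    {"xyz":[-0.3,0,0],"dr":[0,0,0]},
    {"xyz":[-0.3,0,0],"dr":[0,0,0]},
    {"xyz":[-0.3,0,0],"dr":[0,0,0]},
    {"xyz":[-0.3,0,0],"dr":[0,0,0]},
    {"xyz":[0,0,0],"dr":[0,0,0]},
    {"xyz":[0,0,0],"dr":[0,0,0]}
  ]
}}

```text
clock: 22.4
tool_pos: [0.5842, -0.1028, 0.0347]
tool_rot: [0.05, 0.999, -0.0, -0.001]
force: [-5.5, 1.0, 3.8]
grip_width: 0.006
grasp_force: 2.7
```

>>> {"method": "send_rows", "body": {
  "commands": [
    {"xyz":[-0.3,0,0],"dr":[0,0,0]},
    {"xyz":[-0.3,0,0],"dr":[0,0,0]},
    {"xyz":[-0.3,0,0],"dr":[0,0,0]},
    {"xyz":[-0.3,0,0],"dr":[0,0,0]},
    {"xyz":[-0.3,0,0],"dr":[0,0,0]},
    {"xyz":[-0.3,0,0],"dr":[0,0,0]},
    {"xyz":[-0.3,0,0],"dr":[0,0,0]},
    {"xyz":[0,0,0],"dr":[0,0,0]}
  ]
}}

```text
clock: 23.4
tool_pos: [0.5863, -0.103, 0.0347]
tool_rot: [0.05, 0.999, -0.0, -0.001]
force: [-6.4, -0.2, 4.8]
grip_width: 0.004
grasp_force: 2.7
```

>>> {"method": "send_rows", "body": {
  "commands": [
    {"xyz":[-0.3,0,0],"dr":[0,0,0]},
    {"xyz":[-0.3,0,0],"dr":[0,0,0]},
    {"xyz":[-0.3,0,0],"dr":[0,0,0]},
    {"xyz":[-0.3,0,0],"dr":[0,0,0]},
    {"xyz":[-0.3,0,0],"dr":[0,0,0]},
    {"xyz":[-0.3,0,0],"dr":[0,0,0]},
    {"xyz":[-0.3,0,0],"dr":[0,0,0]},
    {"xyz":[0,0,0],"dr":[0,0,0]}
  ]
}}

```text
clock: 24.4
tool_pos: [0.5884, -0.1032, 0.0347]
tool_rot: [0.05, 0.999, -0.0, -0.001]
force: [-4.9, -0.1, 3.7]
grip_width: 0.007
grasp_force: 2.7
```

>>> {"method": "send_rows", "body": {
  "commands": [
    {"xyz":[-0.3,0,0],"dr":[0,0,0]},
    {"xyz":[-0.3,0,0],"dr":[0,0,0]},
    {"xyz":[-0.3,0,0],"dr":[0,0,0]},
    {"xyz":[-0.3,0,0],"dr":[0,0,0]},
    {"xyz":[-0.3,0,0],"dr":[0,0,0]},
    {"xyz":[-0.3,0,0],"dr":[0,0,0]},
    {"xyz":[-0.3,0,0],"dr":[0,0,0]},
    {"xyz":[0,0,0],"dr":[0,0,0]}
  ]
}}

```text
clock: 25.4
tool_pos: [0.5904, -0.1034, 0.0347]
tool_rot: [0.05, 0.999, -0.0, -0.001]
force: [-5.9, 0.4, 4.4]
grip_width: 0.002
grasp_force: 2.7
```

>>> {"method": "send_rows", "body": {
  "commands": [
    {"xyz":[-0.3,0,0],"dr":[0,0,0]},
    {"xyz":[-0.3,0,0],"dr":[0,0,0]},
    {"xyz":[-0.3,0,0],"dr":[0,0,0]},
    {"xyz":[-0.3,0,0],"dr":[0,0,0]},
    {"xyz":[-0.3,0,0],"dr":[0,0,0]},
    {"xyz":[-0.3,0,0],"dr":[0,0,0]},
    {"xyz":[0,0,0],"dr":[0,0,0]},
    {"xyz":[0,0,0],"dr":[0,0,0]}
  ]
}}

```text
clock: 26.4
tool_pos: [0.5922, -0.1036, 0.0347]
tool_rot: [0.05, 0.999, -0.0, -0.001]
force: [-5.8, -0.0, 4.5]
grip_width: 0.001
grasp_force: 2.7
```

>>> {"method": "send_rows", "body": {
  "commands": [
    {"xyz":[-0.25,0,0],"dr":[0,0,0]},
    {"xyz":[-0.25,0,0],"dr":[0,0,0]},
    {"xyz":[-0.25,0,0],"dr":[0,0,0]},
    {"xyz":[-0.25,0,0],"dr":[0,0,0]},
    {"xyz":[-0.25,0,0],"dr":[0,0,0]},
    {"xyz":[-0.25,0,0],"dr":[0,0,0]},
    {"xyz":[0,0,0],"dr":[0,0,0]},
    {"xyz":[0,0,0],"dr":[0,0,0]}
  ]
}}

```text
clock: 27.4
tool_pos: [0.5936, -0.1037, 0.0347]
tool_rot: [0.05, 0.999, -0.0, -0.001]
force: [-5.3, 0.6, 4.6]
grip_width: 0.001
grasp_force: 2.9
```

>>> {"method": "send_rows", "body": {
  "commands": [
    {"xyz":[-0.2,0,0],"dr":[0,0,0]},
    {"xyz":[-0.2,0,0],"dr":[0,0,0]},
    {"xyz":[-0.2,0,0],"dr":[0,0,0]},
    {"xyz":[-0.2,0,0],"dr":[0,0,0]},
    {"xyz":[-0.2,0,0],"dr":[0,0,0]},
    {"xyz":[-0.2,0,0],"dr":[0,0,0]},
    {"xyz":[0,0,0],"dr":[0,0,0]},
    {"xyz":[0,0,0],"dr":[0,0,0]}
  ]
}}

```text
clock: 28.4
tool_pos: [0.5937, -0.1037, 0.0346]
tool_rot: [0.05, 0.999, -0.0, -0.002]
force: [-9.7, -0.1, 8.2]
grip_width: 0.007
grasp_force: 4.7
```

>>> {"method": "send_rows", "body": {
  "commands": [
    {"xyz":[-0.3,0,0],"dr":[0,0,0]},
    {"xyz":[-0.3,0,0],"dr":[0,0,0]},
    {"xyz":[-0.3,0,0],"dr":[0,0,0]},
    {"xyz":[-0.3,0,0],"dr":[0,0,0]},
    {"xyz":[-0.3,0,0],"dr":[0,0,0]},
    {"xyz":[-0.3,0,0],"dr":[0,0,0]},
    {"xyz":[0,0,0],"dr":[0,0,0]},
    {"xyz":[0,0,0],"dr":[0,0,0]}
  ]
}}

```text
clock: 29.4
tool_pos: [0.5936, -0.1037, 0.0345]
tool_rot: [0.05, 0.999, -0.001, -0.004]
force: [-14.8, 0.2, 11.1]
grip_width: 0.003
grasp_force: 7.2
```

>>> {"method": "send_rows", "body": {
  "commands": [
    {"xyz":[-0.4,0,0],"dr":[0,0,0]},
    {"xyz":[-0.4,0,0],"dr":[0,0,0]},
    {"xyz":[-0.4,0,0],"dr":[0,0,0]},
    {"xyz":[-0.4,0,0],"dr":[0,0,0]},
    {"xyz":[-0.4,0,0],"dr":[0,0,0]},
    {"xyz":[0,0,0],"dr":[0,0,0]},
    {"xyz":[0,0,0],"dr":[0,0,0]},
    {"xyz":[0,0,0],"dr":[0,0,0]}
  ]
}}

```text
clock: 30.4
tool_pos: [0.5937, -0.1037, 0.0343]
tool_rot: [0.049, 0.999, -0.001, -0.006]
force: [-19.4, -0.1, 17.1]
grip_width: 0.005
grasp_force: 10.2
```

```bash
python3 -c "
from h import *
rel([.5,-.095,.2])
d=snap('side','side5')
crop(d,'c5',180,120,320,225,5)"
```

```text
t 30.4 p [ 0.5937 -0.1037  0.0343] F [-19.44  -0.09  17.09] grip 0.4 10.2
yaw 3.0427 q [ 0.8   0.92 -0.96  1.78  0.91  0.97  0.92]
shift [  95.9   -1.  -164.6]
```

View pics/c5.png

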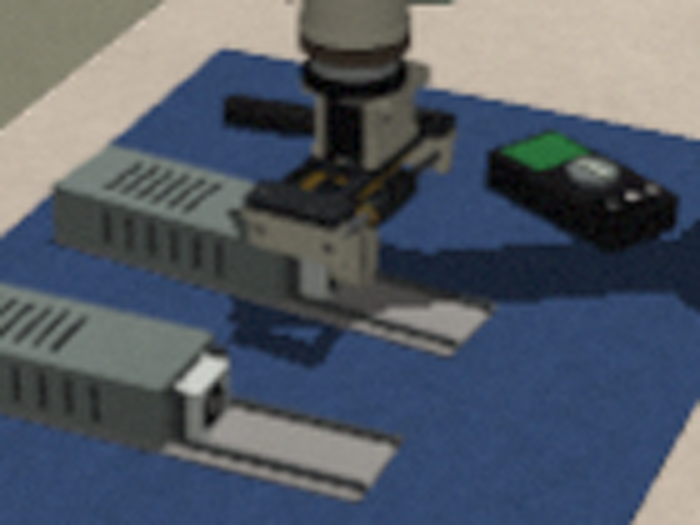

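It has gone solid: the TCP stayed at 0.5937 while the push rose from 10 to 19 N, and that is about 12 mm past where the drag began. The side view shows the module's tail just out of the mouth at (315,275). I'll back off.

>>> {"method": "send_rows", "body": {
  "commands": [
    {"xyz":[2,0,0],"dr":[0,0,0]},
    {"xyz":[3,0,0],"dr":[0,0,0]},
    {"xyz":[5,0,0],"dr":[0,0,0]},
    {"xyz":[10,0,0],"dr":[0,0,0]},
    {"xyz":[20,0,0],"dr":[0,0,0]},
    {"xyz":[20,0,-20],"dr":[0,0,0]},
    {"xyz":[20,0,-40],"dr":[0,0,0]},
    {"xyz":[10,0,-50],"dr":[0,0,0]}
  ]
}}

```text
clock: 31.45
tool_pos: [0.508, -0.0953, 0.145]
tool_rot: [0.05, 0.999, -0.0, -0.001]
force: [0.5, -1.5, 1.7]
grip_width: 0.006
grasp_force: 0.0
```

>>> {"method": "send_rows", "body": {
  "commands": [
    {"xyz":[0,0,-50],"dr":[0,0,0]},
    {"xyz":[0,0,-30],"dr":[0,0,0]},
    {"xyz":[0,0,0],"dr":[0,0,0]},
    {"xyz":[0,0,0],"dr":[0,0,0]},
    {"xyz":[0,0,0],"dr":[0,0,0]},
    {"xyz":[0,0,0],"dr":[0,0,0]},
    {"xyz":[0,0,0],"dr":[0,0,0]},
    {"xyz":[0,0,0],"dr":[0,0,0]}
  ]
}}

```text
clock: 32.45
tool_pos: [0.5098, -0.0952, 0.2245]
tool_rot: [0.05, 0.999, 0.0, -0.0]
force: [0.7, 0.1, 0.2]
grip_width: 0.008
grasp_force: 0.0
```

```bash
python3 -c "
from h import *
rel([.5,-.095,.2])
d=snap('side','side6')
m=np.array([.631,-.107,.0]);u=np.array([np.cos(-.1),np.sin(-.1),0]);v=np.array([-u[1],u[0],0])
for x in (-.01,-.028,-.04): print(x,(proj(d,m+x*u+.023*v+[0,0,.044])-[200,140])*7)
crop(d,'c6',200,140,300,210,7)"
```

```text
t 32.45 p [ 0.5098 -0.0952  0.2245] F [0.72 0.09 0.21] grip 0.7 0.0
yaw 3.042 q [ 1.09  0.59 -1.27  1.89  0.62  1.14  1.06]
shift [ 9.8 -0.8 24.5]
-0.01 [285.13900431 213.15819294]
-0.028 [315.3441232  221.63275693]
-0.04 [335.62893532 227.3259025 ]
```

View pics/c6.png

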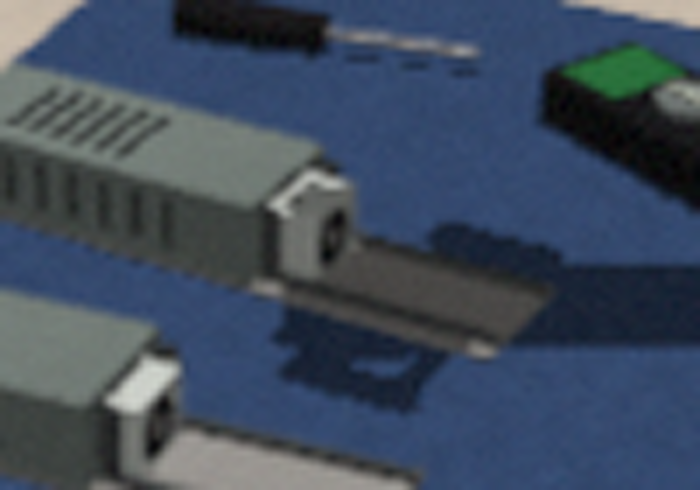

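The module sits straight in the bay. Its tail's near top corner is at (317,217), about 28 mm out of the mouth, and the screwdriver and meter are where they were. I'm handing in.

```bash
python3 -c "
from plant import job_done
print(job_done())"
```

```text
the job is handed in; nothing more can be done
None
```

I slid the aluminium module into the empty dock until it went solid: about 19 N with no further movement, its tail about 28 mm out of the mouth. I then let go, backed the arm clear and handed the job in at about 32 s; the hand-in returned no verdict.

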